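# Find the lid release notch of the sample cooler by touch

### The job

The release key of the sample cooler's lid sits hidden in a notch somewhere along the cooler's black front edge. With the gripper closed, put the fingertips on top of the edge at its left-hand end (left as the robot sees it), sweep them along it to the right until you find the notch, then press the key inside it fully down so that the lid pops up, and take the hand away. Leave the bottles, jars, marker, rack and tray where they are.

Things in the scene. Friction and masses are not known exactly. Their poses are not given: they have to be found in the camera images.
- case: White sample cooler, fixed: 290 (x) by 370 (y) by 134 mm high, origin at the centre of its underside, x away from the robot, y left, z up. Its black front edge is at x = -115 mm, top z = 130 mm. The wall beside the edge is at z = 116 mm, the lid's top at z = 122 mm, beginning 34 mm behind the edge's centre line; the lid has nothing to hold.
- edge (a point): Point on the top of the black edge, on its centre line, at the cooler's middle (not at the notch); axes as the cooler's. Edge: 36 mm wide in x, flat top, bare from y = -100 to +100 mm, 4 mm higher blue caps beyond. One notch 48 mm long in y cuts across its whole width, centre at y = -75 to +5 mm, anew each time. 6 mm down in it lies the dark grey key, 34 mm wide.
- key (a joint): Release key in the notch, travel straight down in m: 0 = up (top 6 mm below the trim), 0.006 = fully down (12 mm below the trim), against a stop. It takes about 7 N, and stays where it is left.
- lid (a joint): Clear lid with a blue front bar, hinged at its far side, angle in rad: 0 = shut. The key drives it: it rises 0.02 rad for each mm of key travel, to 0.12 rad with the key fully down (front bar then 20 mm higher).
- bottle: Bystander: amber bottle, 60 mm across, 150 mm high, fixed; origin under its centre.
- rack: Bystander: white tube rack with coloured caps, 70 x 200 x 90 mm high, fixed; origin under its centre.
- tray: Bystander: red tray, 220 x 160 x 45 mm, fixed; origin under its centre.
- jar_mid (a point): Bystander: loose clear jar with orange cap, 52 mm across, 60 mm high; point at its centre.
- vial_mid (a point): Bystander: loose amber jar with white cap, 40 mm across, 50 mm high; point at its centre.
- cup_mid (a point): Bystander: loose clear jar with yellow cap, 52 mm across, 55 mm high, standing on the cooler's rear deck behind the lid; point at its centre.
- marker_mid (a point): Bystander: loose blue marker lying on the bench, 130 x 14 x 14 mm; point at its centre.

How it is judged:
By the outcome, as a careful person would: the job done as asked, in the order asked, and still so for the second after the job is handed in, with the robot touching nothing.
It also fails if it takes over 54 s, if anything falls off the work surface, if the arm or the gripper's body presses on something with over 40 N, if the wrist force passes 120 N, or if a joint passes its speed limit or range.

### The arm

A 6-joint arm with a two-finger parallel gripper is mounted at the origin on the work surface. World frame = base frame: x ahead of the robot, y to its left, z up, the work surface at z = 0. Lengths are in m, angles in rad, forces in N, time in s.
With the tool pointing down it reaches from about 0.375 to 0.9 m from the base axis. Payload 3.1 kg.
Tool frame: the origin (TCP) lies between the finger pads; the fingertips stand 11 mm ahead of it and the grasp point (between the pads) lies 8 mm behind it; z points along the fingers, y is the direction in which the jaws open and shut (so a half turn about z gives the same grasp; the last joint's range is limited). The gripper opens to 85 mm and grips with 20 to 120 N. Pads are 22 mm wide; open, the fingers measure 114 mm over their backs; the gripper's body (76 mm by 85 mm) begins 54 mm behind the grasp point. The pads swing forward as they close: fully open they stand 13 mm farther back than shut.
Start: joints at [-1.417, 0.527, 1.433, -0, 1.181, -0.178], TCP at [0.204, -0.591, 0.219] pointing down, gripper open.
Joint ranges: [-3.08, 3.08], [-0.75, 2.2], [0.22, 2.44], [-1.43, 4.57], [0, 2.65], [-2.85, 2.85]. Speed limits (rad/s): [2.79, 2.79, 3.14, 3.14, 3.14, 3.14].

### API

Orientations are given as a unit quaternion [x, y, z, w].
In Python, from station import manip gives the robot as it stands.
- The arm moves only by the tool move_arm, never from a script. Its argument "deltas" is a list of rows, each a list of 5 numbers: the shift along the tool's x, y, z in units of 40 cm (1.0 is 40 cm), then the turn about the tool's z in units of 0.5 rad (1.0 is 0.5 rad), then the opening in per cent of the stroke, from 0 (shut) to 100 (fully open). In form: [[x, y, z, twist, grip], ...]. A call has exactly 8 rows; each row is the pose to reach, as a shift and turn from the pose commanded when the call began, along the tool's axes at that moment; what a row does not reach only later rows make up. A row lasts 1/12 s, in which the tool goes at most 41.7 mm and 7.16 degrees, less where a joint would pass 70% of its speed; a pose out of reach is approached as far as the arm can. A call with a number of a shift or a turn outside -1 to 1 is refused whole. A call with a gripper value outside its range is refused whole. The fingers move at their own pace and stop on an object; "force" is the grip in N (left out, the last holds). Time passes only in rows, so rows that repeat a pose let the fingers close, or fill a call up. It gives the time, the measured TCP pose, the force and the opening at its end, in the units of the state.
- manip.sense(): the state, without advancing time (a new reading comes with each control period).
- manip.snapshot(name): name is "scene" or "top" or "wrist"; returns (picture, depth): 480x640x3 uint8, red, green, blue; 480x640 float32, m along the optical axis (not along the pixel's ray), 0 where there is no reading.
- manip.get_calibration(name): a dict with "vfov" (degrees; the focal length in pixels is half the picture's height over the tangent of half this angle, whatever the lens; pixels are square), "cx", "cy" (the principal point, pixels), "pose" (4x4, takes a point from camera to world coordinates). Camera axes: x right, y down, z forward; pixel columns grow to the right and rows downward; lengths in m; the calibration is good to about 2 mm. The wrist camera is an equidistant fisheye: a pixel r from the principal point sees the ray r / f radians off the axis. A picture is of the moment at which its call begins: read the wrist's pose just before it. get_calibration takes no time and is no camera call; for the wrist camera it gives the pose at the moment of the call.
- manip.sign_off(): hands the job in, once; it reports no verdict.
The state is a dict: "t": time; "q": joint angles; "qd": joint speeds; "tau": joint torques, N m; "tcp_pos": TCP position; "tool_rot": TCP orientation; "force": force on the tool from outside, world axes, zero at the start; "ft_torque": the same for the moment, N m; "finger_gap": opening from 0.0 (shut) to 1.0 (fully open).
Only numpy, scipy, OpenCV 4.12 (cv2) and the standard library are available. Lean on these libraries where they do the work, as an engineer would, in place of code of your own. Each camera call takes 0.05 s, during which the arm holds its last target.

## Working session

There is one attempt and no reset: what is moved stays moved. The work goes in short steps, Python scripts to look and compute and a tool call to move; the robot and the scene stay as the last step left them, time stands still between calls to the robot, and variables do not carry over. Pictures are saved under pics/ and viewed, and the job is handed in when it is done.

Besides the shell and the picture viewer there is one more tool, called after "Call:" in YAML: its name, and indented under it one key for each argument. move_arm: Moves the arm, as the interface text tells. Its arguments: {"type":"object","properties":{"deltas":{"type":"array","items":{"type":"array","items":{"type":"number"}}},"force":{"type":"number"}},"required":["deltas"]}

```bash
mkdir -p pics; ls; python3 - <<'E'
from station import manip
import cv2,numpy as np
s=manip.sense();print({k:np.round(v,3).tolist() for k,v in s.items()})
for n in("scene","top"):
    p,d=manip.snapshot(n);cv2.imwrite(f"pics/{n}0.png",p[:,:,::-1]);np.save(f"{n}0.npy",d)
    c=manip.get_calibration(n);print(n,c["vfov"],c["cx"],c["cy"],np.round(c["pose"],4).tolist())
E
```

```text
pics
{'t': 0.0, 'q': [-1.416, 0.528, 1.434, 0.0, 1.181, -0.178], 'qd': [-0.0, 0.001, 0.001, -0.002, -0.0, -0.003], 'tau': [-0.0, -44.235, -17.803, -0.0, 0.008, 0.0], 'tcp_pos': [0.204, -0.59, 0.218], 'tool_rot': [0.986, 0.166, 0.0, -0.001], 'force': [-0.391, 0.052, -0.335], 'ft_torque': [-0.031, 0.053, -0.037], 'finger_gap': 0.999}
scene 46.95244992562534 315.06414380702995 234.88312291500404 [[-0.8846, 0.2981, -0.3585, 1.1143], [0.4661, 0.5849, -0.6638, 1.0349], [0.0119, -0.7543, -0.6564, 1.1432], [0.0, 0.0, 0.0, 1.0]]
top 50.388223730189196 321.39853935328955 234.85815389701867 [[-0.0188, -0.9973, 0.0711, 0.4956], [-0.9998, 0.0188, -0.0006, 0.0227], [-0.0007, -0.0711, -0.9975, 1.3043], [0.0, 0.0, 0.0, 1.0]]
```

View pics/scene0.png

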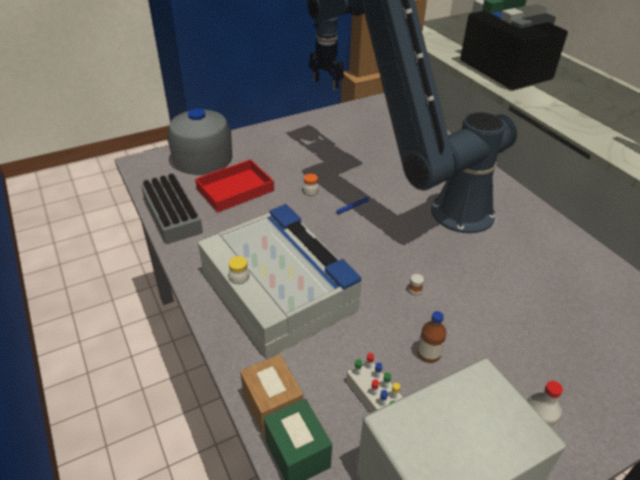

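View pics/top0.png

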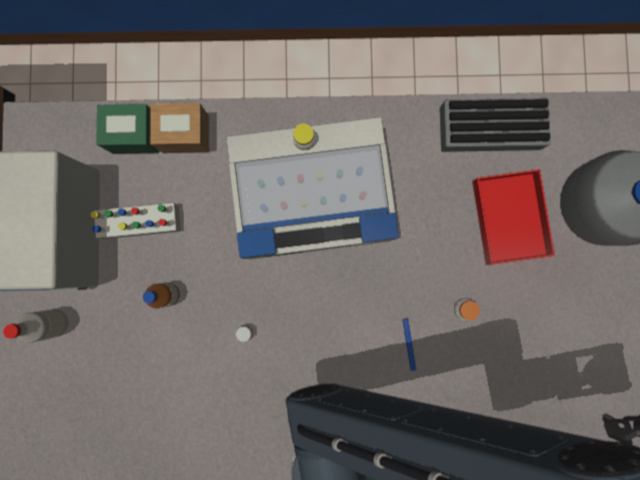

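The top view shows the cooler slightly rotated, its black edge running from about pixel (274,239) to (362,232). Next I'll enlarge it and measure.

```bash
python3 - <<'E'
import cv2,numpy as np
p=cv2.imread("pics/top0.png");c=p[190:270,225:410]
cv2.imwrite("pics/top0c.png",cv2.resize(c,None,fx=4.3,fy=4.3,interpolation=cv2.INTER_CUBIC))
E
```

```text
(no output)
```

View pics/top0c.png

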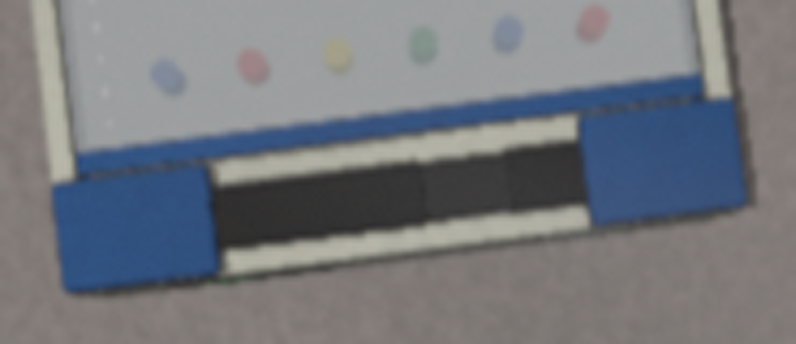

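```bash
cat > h.py <<'E'
import numpy as np
from station import manip
def ray(name,u,v,z,c=None):
    c=c or manip.get_calibration(name);f=240/np.tan(np.radians(c["vfov"]/2))
    P=np.array(c["pose"]);d=P[:3,:3]@np.array([(u-c["cx"])/f,(v-c["cy"])/f,1]);o=P[:3,3]
    return o+d*(z-o[2])/d[2]
E
python3 - <<'E'
from h import *
d=np.load("top0.npy")
for n,u,v in [("TL",212,185),("BL",220,248),("TR",580,143),("BR",588,208),("nTL",425,162),("nBL",428,224),("nTR",504,152),("nBR",510,215)]:
    U=225+(u+.5)/4.3-.5;V=190+(v+.5)/4.3-.5
    print(n,round(U,1),round(V,1),ray("top",U,V,.13 if n[0]!='n' else .124).round(4))
# depth
c=manip.get_calibration("top");f=240/np.tan(np.radians(c["vfov"]/2));P=np.array(c["pose"])
for t in np.linspace(0,1,23):
    u=277+t*(358-277);v=240.3+t*(231.-240.3);z=d[int(round(v)),int(round(u))]
    print(round(u),round(v),(P[:3,:3]@(np.array([(u-c["cx"])/f,(v-c["cy"])/f,1])*z)+P[:3,3]).round(4))
for u,v in[(257,243),(378,225)]:
    z=d[v,u];print((P[:3,:3]@(np.array([(u-c["cx"])/f,(v-c["cy"])/f,1])*z)+P[:3,3]).round(4))
E
```

```text
TL 273.9 232.6 [0.5865 0.1314 0.13  ]
BL 275.8 247.3 [0.5525 0.1275 0.13  ]
TR 359.5 222.9 [ 0.6054 -0.0667  0.13  ]
BR 361.4 238.0 [ 0.5703 -0.0701  0.13  ]
nTL 323.5 227.3 [0.5972 0.0168 0.124 ]
nBL 324.2 241.7 [0.5637 0.0158 0.124 ]
nTR 341.8 225.0 [ 0.6018 -0.0259  0.124 ]
nBR 343.2 239.6 [ 0.5677 -0.0284  0.124 ]
277 240 [0.5688 0.1247 0.1275]
281 240 [0.5693 0.1159 0.1317]
284 239 [0.5703 0.1075 0.1302]
288 239 [0.5714 0.0993 0.1257]
292 239 [0.5718 0.0905 0.1311]
295 238 [0.5725 0.0819 0.1325]
299 238 [0.5734 0.0734 0.1327]
303 237 [0.5744 0.0651 0.1285]
306 237 [0.5751 0.0565 0.1307]
310 236 [0.5758 0.0479 0.1326]
314 236 [0.577  0.0395 0.1274]
318 236 [0.5774 0.0309 0.1334]
321 235 [0.5783 0.0224 0.1319]
325 235 [0.5798 0.0139 0.1229]
329 234 [0.5807 0.0053 0.1218]
332 234 [ 0.5813 -0.0032  0.1249]
336 234 [ 0.5817 -0.0116  0.1298]
340 233 [ 0.583  -0.0204  0.1238]
343 233 [ 0.5837 -0.0289  0.1249]
347 232 [ 0.5841 -0.0371  0.1313]
351 232 [ 0.5849 -0.0457  0.1306]
354 231 [ 0.586  -0.0544  0.127 ]
358 231 [ 0.5863 -0.0624  0.1344]
[0.5633 0.1708 0.1295]
[ 0.5996 -0.1092  0.1306]
```

```bash
cat >> h.py <<'E'
from scipy.spatial.transform import Rotation as R
YAW=0.0922; MID=np.array([.5787,.0305,.130])
C=R.from_euler('z',YAW)
def st():
    s=manip.sense();r=R.from_quat(s["tool_rot"]);p=np.array(s["tcp_pos"])
    return s,r,p
def plan(ly,tipz,lx=0):
    "target: local y (m), tip height over trim"
    s,r,p=st();t=MID+C.apply([lx,ly,tipz+.011])
    d=r.inv().apply(t-p)/.4
    x=r.apply([1,0,0]);h=np.arctan2(x[1],x[0])
    lp=C.inv().apply(p-MID)-[0,0,.011]
    print("t",round(s["t"],2),"tip local mm",(lp*1000).round(2),"F cooler",C.inv().apply(s["force"]).round(2),"gap",round(float(s["finger_gap"]),3))
    print("target",t.round(4),"delta",d.round(4),"twist",round((h-YAW)/.5,3),"tilt",r.apply([0,0,1]).round(4))
E
python3 -c "
from h import *
plan(.08,.08)"
```

```text
t 0.1 tip local mm [-430.15 -583.39   77.52] F cooler [-0.28 -0.26  0.08] gap 1.0
target [0.5713 0.1102 0.221 ] delta [ 1.4396 -1.3544 -0.0031] twist 0.481 tilt [-3.e-04  2.e-03 -1.e+00]
```

Call:
move_arm:
  deltas:
    - [0.05,-0.05,-0.02,0.05,0]
    - [0.12,-0.11,-0.05,0.15,0]
    - [0.2,-0.19,-0.08,0.25,0]
    - [0.28,-0.26,-0.08,0.35,0]
    - [0.36,-0.34,-0.08,0.48,0]
    - [0.43,-0.41,-0.08,0.48,0]
    - [0.5,-0.48,-0.08,0.48,0]
    - [0.57,-0.54,-0.08,0.48,0]

```text
t: 0.77
tcp_pos: [0.3488, -0.31, 0.2512]
tool_rot: [0.999, 0.046, -0.0, -0.001]
force: [0.8, -0.8, -0.4]
finger_gap: -0.003
```

```bash
python3 -c "
from h import *
plan(.08,.08)"
```

```text
t 0.77 tip local mm [-260.25 -317.9   110.16] F cooler [ 0.69 -0.85 -0.39] gap -0.003
target [0.5713 0.1102 0.221 ] delta [ 0.6505 -0.9948  0.0761] twist -0.0 tilt [-6.e-04  1.e-03 -1.e+00]
```

Call:
move_arm:
  deltas:
    - [0.06,-0.08,0,0,0]
    - [0.12,-0.17,0,0,0]
    - [0.18,-0.25,0,0,0]
    - [0.24,-0.34,0,0,0]
    - [0.3,-0.43,0,0,0]
    - [0.36,-0.52,0,0,0]
    - [0.42,-0.62,0,0,0]
    - [0.46,-0.7,0,0,0]

```text
t: 1.43
tcp_pos: [0.5055, -0.0183, 0.2513]
tool_rot: [0.999, 0.046, 0.0, 0.0]
force: [0.8, -0.6, -0.5]
finger_gap: 0.001
```

```bash
python3 -c "
from h import *
plan(.08,.05)"
```

```text
t 1.43 tip local mm [-77.38 -41.8  110.26] F cooler [ 0.78 -0.68 -0.51] gap 0.001
target [0.5713 0.1102 0.191 ] delta [ 0.1936 -0.3044  0.1506] twist 0.001 tilt [ 2.e-04 -1.e-04 -1.e+00]
```

Call:
move_arm:
  deltas:
    - [0.05,-0.08,0,0,0]
    - [0.1,-0.15,0.02,0,0]
    - [0.13,-0.21,0.06,0,0]
    - [0.15,-0.24,0.1,0,0]
    - [0.16,-0.25,0.13,0,0]
    - [0.16,-0.25,0.14,0,0]
    - [0.16,-0.25,0.14,0,0]
    - [0.16,-0.25,0.14,0,0]

```text
t: 2.1
tcp_pos: [0.5588, 0.0842, 0.1954]
tool_rot: [0.999, 0.046, -0.0, 0.0]
force: [0.1, -0.9, 0.1]
finger_gap: -0.001
```

```bash
python3 -c "
from h import *
plan(.08,.006)
import cv2
p,d=manip.snapshot('wrist');cv2.imwrite('pics/w1.png',p[:,:,::-1])
p,d=manip.snapshot('top');cv2.imwrite('pics/t1.png',cv2.resize(p[180:280,215:415,::-1],None,fx=4,fy=4,interpolation=2))"
```

```text
t 2.1 tip local mm [-14.9   55.31  54.39] F cooler [ 0.06 -0.92  0.13] gap -0.001
target [0.5713 0.1102 0.147 ] delta [ 0.0373 -0.0618  0.1209] twist -0.001 tilt [-9.e-04 -4.e-04 -1.e+00]
```

View pics/w1.png

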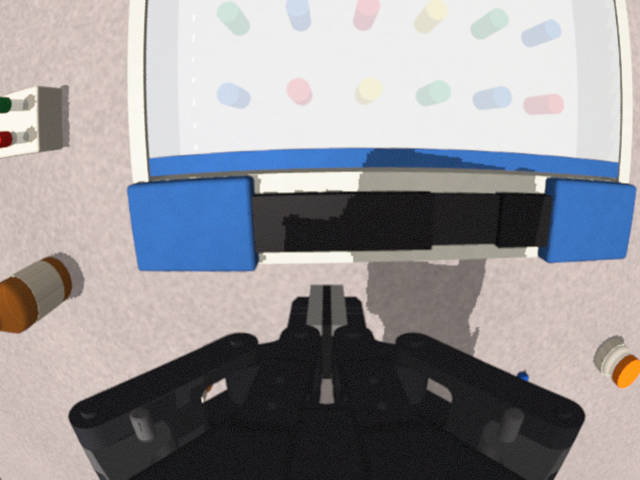

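View pics/t1.png

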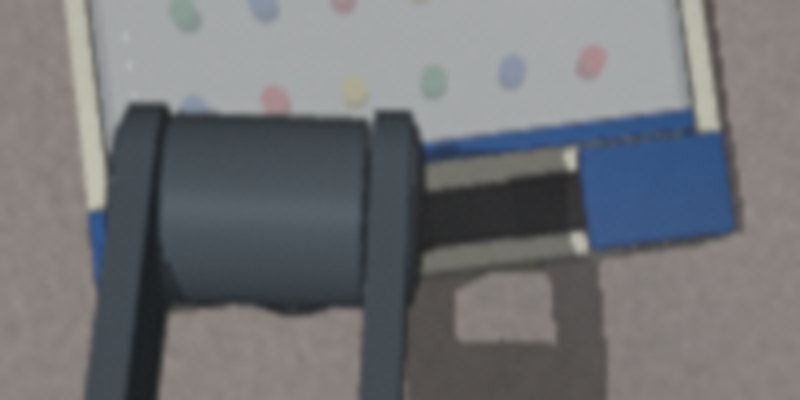

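The wrist view is aligned with the edge: bare edge from u≈253 to 549 at row 220, and the notch from u≈432 to 498. I'll cross-check these through the fisheye model.

```bash
cat >> h.py <<'E'
def fish(u,v,z):
    c=manip.get_calibration("wrist");f=240/np.tan(np.radians(c["vfov"]/2));P=np.array(c["pose"])
    a=np.array([u-c["cx"],v-c["cy"]]);r=np.hypot(*a);th=r/f
    d=P[:3,:3]@np.array([*(a/r*np.sin(th)),np.cos(th)]);o=P[:3,3];return o+d*(z-o[2])/d[2]
E
python3 - <<'E'
from h import *
import cv2
for n,u,v,z in [("TL",253,194,.13),("BL",255,250,.13),("TR",546,192,.13),("BR",549,246,.13),("nTL",431,194,.13),("nBL",432,249,.13),("nTR",498,192,.13),("nBR",498,246,.13)]:
    w=fish(u,v,z);print(n,w.round(4),(C.inv().apply(w-MID)*1000).round(1))
p=cv2.imread("pics/w1.png");cv2.imwrite("pics/w1c.png",cv2.resize(p[150:280,235:565],None,fx=2.4,fy=2.4,interpolation=2))
E
```

```text
TL [0.5909 0.1319 0.13  ] [21.5 99.9  0. ]
BL [0.5552 0.1292 0.13  ] [-14.4 100.4   0. ]
TR [ 0.6129 -0.0614  0.13  ] [ 25.6 -94.7   0. ]
BR [ 0.5754 -0.0737  0.13  ] [ -12.9 -103.5    0. ]
nTL [0.6011 0.0228 0.13  ] [21.6 -9.7  0. ]
nBL [0.5658 0.0164 0.13  ] [-14.1 -12.8   0. ]
nTR [ 0.6079 -0.0232  0.13  ] [ 24.1 -56.2   0. ]
nBR [ 0.5718 -0.0308  0.13  ] [-12.5 -60.4   0. ]
```

View pics/w1c.png

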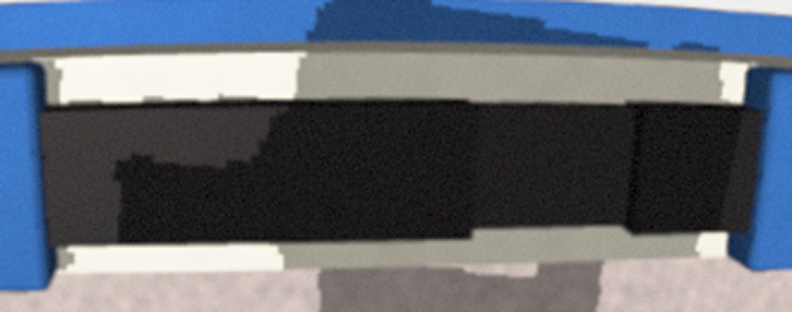

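```bash
python3 -c "
from h import *
plan(.08,.005,.002)"
```

```text
t 2.2 tip local mm [-14.25  55.15  55.29] F cooler [-0.09  0.46  0.56] gap -0.001
target [0.5733 0.1103 0.146 ] delta [ 0.0404 -0.0622  0.1257] twist -0.002 tilt [ 1.3e-03 -3.0e-04 -1.0e+00]
```

Call:
move_arm:
  deltas:
    - [0.02,-0.03,0,0,0]
    - [0.04,-0.06,0.02,0,0]
    - [0.04,-0.062,0.06,0,0]
    - [0.04,-0.062,0.09,0,0]
    - [0.04,-0.062,0.11,0,0]
    - [0.04,-0.062,0.12,0,0]
    - [0.04,-0.062,0.125,0,0]
    - [0.04,-0.062,0.125,0,0]

```text
t: 2.87
tcp_pos: [0.573, 0.1117, 0.1452]
tool_rot: [0.999, 0.046, -0.0, -0.0]
force: [0.0, -0.3, 0.1]
finger_gap: 0.001
```

```bash
python3 -c "
from h import *
plan(.08,-.001,.002)
import cv2
p,d=manip.snapshot('wrist');cv2.imwrite('pics/w2.png',p[:,:,::-1])"
```

```text
t 2.87 tip local mm [ 1.76 81.38  4.18] F cooler [-0.03 -0.31  0.12] gap 0.001
target [0.5733 0.1103 0.14  ] delta [0.0006 0.0035 0.0129] twist 0.001 tilt [-1.e-04  1.e-04 -1.e+00]
```

View pics/w2.png

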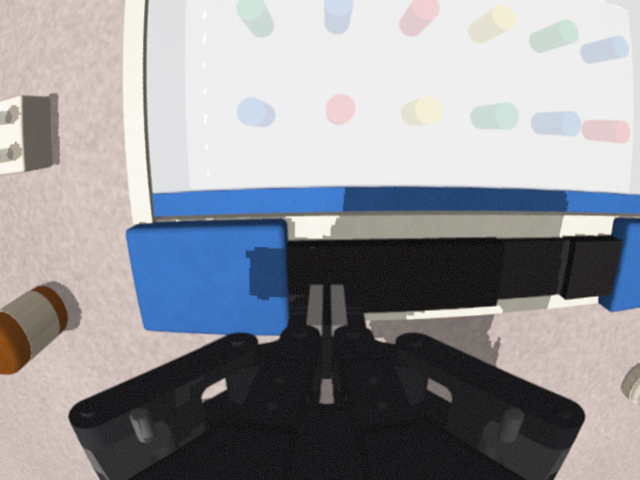

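Call:
move_arm:
  deltas:
    - [0,0.003,0.003,0,0]
    - [0,0.003,0.005,0,0]
    - [0,0.003,0.007,0,0]
    - [0,0.003,0.008,0,0]
    - [0,0.003,0.009,0,0]
    - [0,0.003,0.01,0,0]
    - [0,0.003,0.01,0,0]
    - [0,0.003,0.01,0,0]

```text
t: 3.58
tcp_pos: [0.5729, 0.1103, 0.1414]
tool_rot: [0.999, 0.046, -0.0, -0.0]
force: [-1.0, -0.1, -0.4]
finger_gap: 0.001
```

```bash
python3 -c "
from h import *
plan(.08,-.001,.002)"
```

```text
t 3.58 tip local mm [ 1.54 80.    0.42] F cooler [-1.    0.04 -0.4 ] gap 0.001
target [0.5733 0.1103 0.14  ] delta [0.0011 0.     0.0036] twist 0.001 tilt [-0.  0. -1.]
```

Call:
move_arm:
  deltas:
    - [0,0,0.001,0,0]
    - [0,0,0.001,0,0]
    - [0,0,0.002,0,0]
    - [0,0,0.002,0,0]
    - [0,0,0.003,0,0]
    - [0,0,0.003,0,0]
    - [0,0,0.003,0,0]
    - [0,0,0.003,0,0]

```text
t: 4.25
tcp_pos: [0.5729, 0.1103, 0.1402]
tool_rot: [0.999, 0.046, -0.0, -0.0]
force: [0.1, -0.3, 0.5]
finger_gap: -0.001
```

```bash
python3 -c "
from h import *
plan(.08,-.001,.002)"
```

```text
t 4.25 tip local mm [ 1.56 79.99 -0.79] F cooler [ 0.12 -0.28  0.46] gap -0.001
target [0.5733 0.1103 0.14  ] delta [ 0.0011 -0.      0.0005] twist 0.001 tilt [-0.  0. -1.]
```

Call:
move_arm:
  deltas:
    - [0,0,0.001,0,0]
    - [0,0,0.001,0,0]
    - [0,0,0.002,0,0]
    - [0,0,0.002,0,0]
    - [0,0,0.003,0,0]
    - [0,0,0.003,0,0]
    - [0,0,0.003,0,0]
    - [0,0,0.003,0,0]

```text
t: 4.92
tcp_pos: [0.5729, 0.1103, 0.139]
tool_rot: [0.999, 0.046, -0.0, -0.0]
force: [0.2, -0.5, 0.4]
finger_gap: -0.004
```

```bash
python3 -c "
from h import *
plan(.08,-.001,.002)"
```

```text
t 4.92 tip local mm [ 1.54 79.98 -2.  ] F cooler [ 0.12 -0.56  0.37] gap -0.004
target [0.5733 0.1103 0.14  ] delta [ 0.0011 -0.0001 -0.0025] twist 0.001 tilt [-0.  0. -1.]
```

Call:
move_arm:
  deltas:
    - [0,0,0.001,0,0]
    - [0,0,0.001,0,0]
    - [0,0,0.002,0,0]
    - [0,0,0.002,0,0]
    - [0,0,0.003,0,0]
    - [0,0,0.003,0,0]
    - [0,0,0.003,0,0]
    - [0,0,0.003,0,0]

```text
t: 5.58
tcp_pos: [0.5729, 0.1103, 0.1378]
tool_rot: [0.999, 0.046, -0.0, -0.0]
force: [-0.5, 0.1, -0.3]
finger_gap: -0.007
```

```bash
python3 -c "
from h import *
plan(.08,-.001,.002)
import cv2
p,d=manip.snapshot('wrist');cv2.imwrite('pics/w3.png',cv2.resize(p[200:360,220:440,::-1],None,fx=3.5,fy=3.5,interpolation=2))"
```

```text
t 5.58 tip local mm [ 1.55 80.   -3.2 ] F cooler [-0.48  0.14 -0.28] gap -0.007
target [0.5733 0.1103 0.14  ] delta [ 0.0011 -0.     -0.0055] twist 0.001 tilt [-1.e-04  0.e+00 -1.e+00]
```

View pics/w3.png

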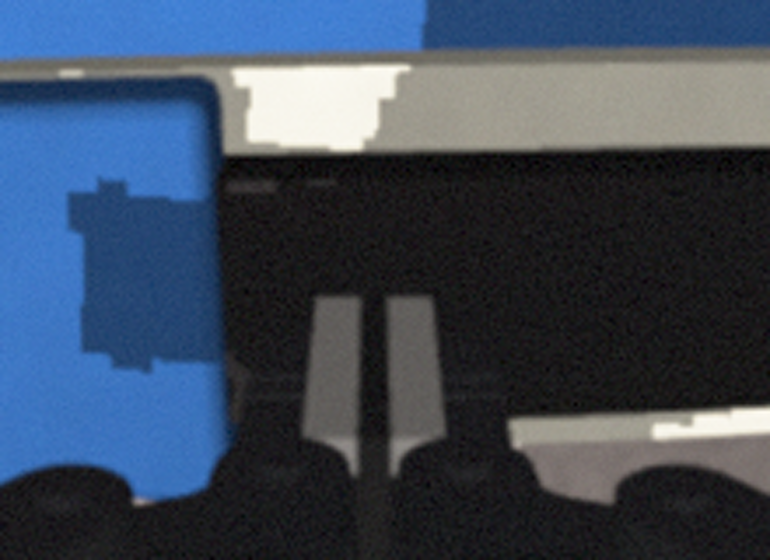

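```bash
python3 - <<'E'
from h import *
c=manip.get_calibration("wrist");P=np.array(c["pose"]);s,r,p=st()
print("cam in tool mm",(r.inv().apply(P[:3,3]-p)*1000).round(1),"axis in tool",r.inv().apply(P[:3,2]).round(3), c["vfov"])
f=240/np.tan(np.radians(c["vfov"]/2))
def proj(w):
    q=P[:3,:3].T@(w-P[:3,3]);th=np.arctan2(np.hypot(q[0],q[1]),q[2]);k=f*th/np.hypot(q[0],q[1]);return c["cx"]+k*q[0],c["cy"]+k*q[1]
for z in (-8,0,5,11):
  for x in (-11,0,11):
    print(z,x,np.round(proj(p+r.apply(np.array([x,0,z])/1000)),1))
for v in (194/1,): pass
for cu,cv in((335,157),(335,412),(335,297)):
    w=fish(220+cu/3.5,200+cv/3.5,.13);print((C.inv().apply(w-MID)*1000).round(1))
E
```

```text
cam in tool mm [  70.7   -0.  -155.5] axis in tool [-0.276 -0.     0.961] 65.70646984690485
-8 -11 [326.6 323. ]
-8 0 [326.5 301.1]
-8 11 [326.5 277.9]
0 -11 [326.6 314.7]
0 0 [326.5 293.6]
0 11 [326.5 271.2]
5 -11 [326.6 309.9]
5 0 [326.5 289.2]
5 11 [326.5 267.3]
11 -11 [326.5 304.5]
11 0 [326.5 284.2]
11 11 [326.5 262.9]
[22.5 85.   0. ]
[-15.2  85.4   0. ]
[ 2.6 85.2  0. ]
```

Call:
move_arm:
  deltas:
    - [0.003,0,0.001,0,0]
    - [0.003,0,0.001,0,0]
    - [0.003,0,0.002,0,0]
    - [0.003,0,0.002,0,0]
    - [0.003,0,0.003,0,0]
    - [0.003,0,0.003,0,0]
    - [0.003,0,0.003,0,0]
    - [0.003,0,0.003,0,0]

```text
t: 6.3
tcp_pos: [0.5741, 0.1104, 0.1366]
tool_rot: [0.999, 0.046, -0.0, 0.0]
force: [-1.1, -0.2, -0.6]
finger_gap: 0.002
```

```bash
python3 -c "
from h import *
plan(.08,-.001,.002)
for i in range(3):
  p,d=manip.snapshot('top'); print(manip.sense()['force'],manip.sense()['tcp_pos'])
import cv2
cv2.imwrite('pics/s4.png',cv2.resize(manip.snapshot('scene')[0][180:300,220:380,::-1],None,fx=5,fy=5,interpolation=2))"
```

```text
t 6.3 tip local mm [ 2.75 79.97 -4.39] F cooler [-1.1  -0.09 -0.63] gap 0.002
target [0.5733 0.1103 0.14  ] delta [-0.0019 -0.0001 -0.0085] twist 0.001 tilt [-0. -0. -1.]
[0.07848607 0.10572375 0.65061646] [0.57408867 0.11041858 0.13661234]
[0.58584645 0.55367236 0.63867875] [0.57410019 0.11041291 0.13662404]
[-0.21553209  0.4109981  -0.56042974] [0.57410521 0.11040085 0.13662987]
```

View pics/s4.png

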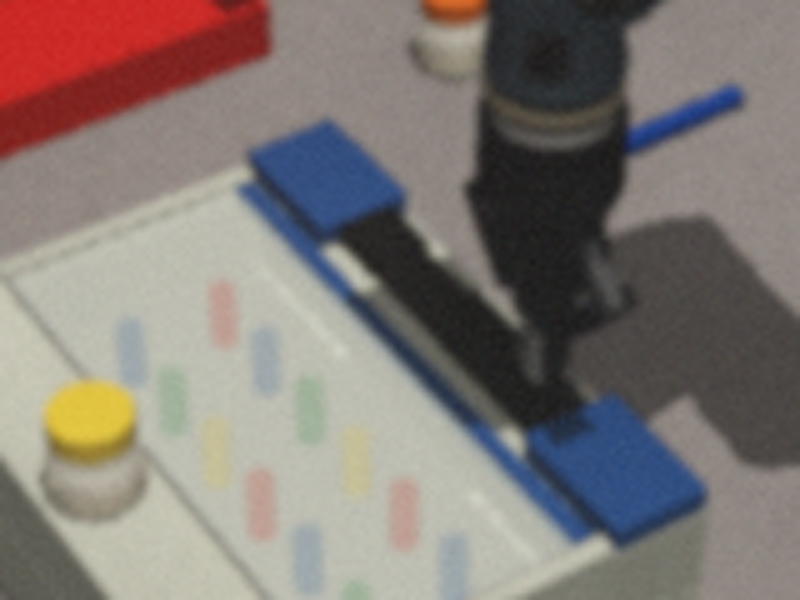

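Call:
move_arm:
  deltas:
    - [0,0,0.001,0,0]
    - [0,0,0.001,0,0]
    - [0,0,0.002,0,0]
    - [0,0,0.002,0,0]
    - [0,0,0.003,0,0]
    - [0,0,0.003,0,0]
    - [0,0,0.003,0,0]
    - [0,0,0.003,0,0]

```text
t: 7.17
tcp_pos: [0.5741, 0.1104, 0.1354]
tool_rot: [0.999, 0.046, 0.0, -0.0]
force: [0.5, 0.2, 0.2]
finger_gap: -0.003
```

```bash
python3 -c "
from h import *
plan(.08,-.001,.002)"
```

```text
t 7.17 tip local mm [ 2.78 80.   -5.6 ] F cooler [0.55 0.12 0.25] gap -0.003
target [0.5733 0.1103 0.14  ] delta [-0.002   0.     -0.0115] twist 0.001 tilt [ 0.  0. -1.]
```

```bash
python3 - <<'E'
from h import *
d=np.load("top0.npy");c=manip.get_calibration("top");f=240/np.tan(np.radians(c["vfov"]/2));P=np.array(c["pose"])
def m(u0,u1,v0,v1):
    u,v=np.meshgrid(np.arange(u0,u1),np.arange(v0,v1));z=d[v0:v1,u0:u1]
    w=np.stack([(u-c["cx"])/f*z,(v-c["cy"])/f*z,z],-1).reshape(-1,3)@P[:3,:3].T+P[:3,3]
    w=w[z.ravel()>0];return np.median(w,0).round(4),w[:,2].std().round(4),len(w)
print("bench",m(180,230,300,330),m(290,350,280,340));print("capL",m(245,270,238,252));print("capR",m(367,390,218,235))
print("edgeL",m(282,318,233,243));print("notch",m(327,340,230,238));print("edgeR",m(347,358,227,235));print("lid",m(250,380,160,210))
E
```

```text
bench (array([ 3.918e-01,  3.222e-01, -3.000e-04]), np.float64(0.0026), 1497) (array([ 3.988e-01,  3.020e-02, -3.000e-04]), np.float64(0.0026), 3586)
capL (array([0.5601, 0.1704, 0.1335]), np.float64(0.0022), 348)
capR (array([ 0.597 , -0.1088,  0.1336]), np.float64(0.0022), 389)
edgeL (array([0.5743, 0.0735, 0.1296]), np.float64(0.0024), 358)
notch (array([ 0.5831, -0.0051,  0.1236]), np.float64(0.0023), 103)
edgeR (array([ 0.5881, -0.0488,  0.13  ]), np.float64(0.0021), 88)
lid (array([0.6985, 0.0357, 0.1214]), np.float64(0.0023), 6478)
```

```bash
python3 - <<'E'
from h import *
import cv2
p,d=manip.snapshot('wrist')
c=p[230:350,250:400,::-1].astype(float)
c=np.clip((c/255)**.45*255*1.3,0,255).astype(np.uint8)
cv2.imwrite('pics/w5.png',cv2.resize(c,None,fx=5,fy=5,interpolation=2))
E
```

```text
(no output)
```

View pics/w5.png

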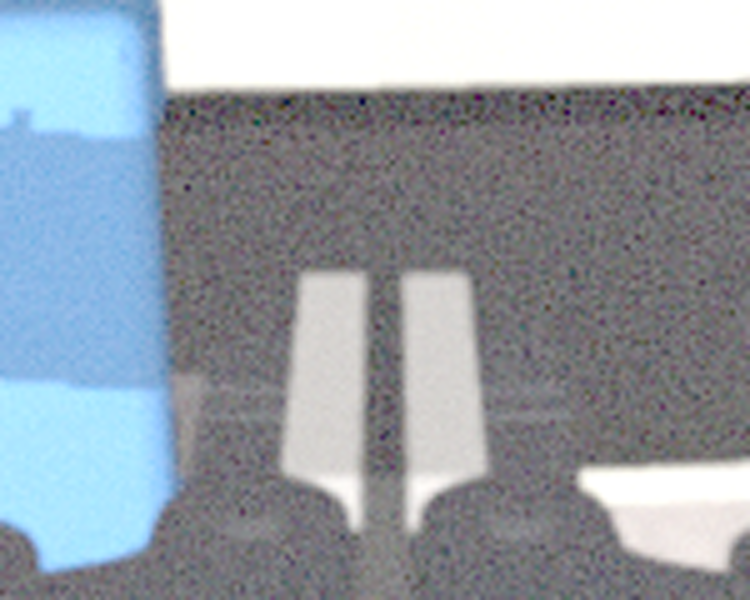

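```bash
python3 - <<'E'
from h import *
p,d=manip.snapshot('wrist');c=manip.get_calibration("wrist");f=240/np.tan(np.radians(c["vfov"]/2));P=np.array(c["pose"]);s,r,tp=st()
def pt(u,v,z):
    a=np.array([u-c["cx"],v-c["cy"]]);rr=np.hypot(*a)+1e-9;th=rr/f
    w=P[:3,:3]@np.array([*(a/rr*np.tan(th)*z),z])+P[:3,3];return r.inv().apply(w-tp)*1000
for u in(300,310,317,327,337,345,355):
  for v in(250,262,270,276,280,283,288,294,305,315,322):
    z=np.median(d[v-1:v+2,u-1:u+2]);print(u,v,pt(u,v,z).round(1),end=' | ')
  print()
E
```

```text
300 250 [ 17.  -12.6  12.5] | 300 262 [ 13.9 -12.1   4.2] | 300 270 [ 10.1 -12.2   4. ] | 300 276 [  7.  -12.3   4.3] | 300 280 [  4.9 -12.3   4.3] | 300 283 [  3.3 -12.4   4.5] | 300 288 [  1.  -12.4   4. ] | 300 294 [ -2.1 -12.5   4. ] | 300 305 [  8.  -10.1 -28.1] | 300 315 [  7.9  -9.6 -36.2] | 300 322 [  7.9  -9.3 -41.5] | 
310 250 [16.9 -7.8 12.9] | 310 262 [13.8 -7.5  4.5] | 310 270 [ 9.9 -7.6  4.5] | 310 276 [ 7.  -7.6  4.4] | 310 280 [ 4.9 -7.7  4.4] | 310 283 [ 3.5 -7.7  4.3] | 310 288 [ 11.6  -6.6 -20.2] | 310 294 [ 12.1  -6.3 -27.1] | 310 305 [ 11.8  -5.9 -35.8] | 310 315 [ 11.9  -5.6 -43.7] | 310 322 [ 12.1  -5.4 -49. ] | 
317 250 [17.  -4.5 12.5] | 317 262 [13.8 -4.3  4.5] | 317 270 [10.  -4.4  4.3] | 317 276 [ 6.8 -4.4  4.7] | 317 280 [ 5.1 -4.4  3.9] | 317 283 [ 3.8 -4.4  3.6] | 317 288 [ 11.5  -3.8 -20. ] | 317 294 [ 12.1  -3.6 -26.9] | 317 305 [ 11.8  -3.4 -35.8] | 317 315 [ 12.   -3.2 -43.9] | 317 322 [ 11.7  -3.1 -48.2] | 
327 250 [17.   0.3 12.4] | 327 262 [13.9  0.2  4.2] | 327 270 [10.   0.2  4.3] | 327 276 [7.  0.2 4.2] | 327 280 [5.  0.2 4.3] | 327 283 [3.7 0
[... 359 characters left out ...]
.  -26.7] | 337 305 [ 12.2   3.7 -36.7] | 337 315 [ 11.8   3.5 -43.6] | 337 322 [ 11.7   3.4 -48.3] | 
345 250 [17.2  8.8 11.7] | 345 262 [13.8  8.5  4.4] | 345 270 [9.9 8.5 4.2] | 345 276 [7.1 8.5 3.9] | 345 280 [5.1 8.6 4. ] | 345 283 [3.4 8.6 4.3] | 345 288 [0.9 8.6 4.2] | 345 294 [-2.3  8.7  4.5] | 345 305 [ 10.7   6.7 -33.8] | 345 315 [ 11.9   6.2 -43.8] | 345 322 [ 11.9   6.  -48.7] | 
355 250 [17.2 13.5 11.7] | 355 262 [13.8 13.   4.4] | 355 270 [ 9.9 13.1  4.2] | 355 276 [ 6.9 13.2  4.4] | 355 280 [ 5.  13.2  4. ] | 355 283 [ 3.3 13.3  4.6] | 355 288 [ 0.8 13.4  4.4] | 355 294 [-2.1 13.4  4. ] | 355 305 [  7.9  10.8 -28. ] | 355 315 [  8.   10.2 -36.5] | 355 322 [  7.7   9.9 -41.3] |
```

```bash
python3 - <<'E'
from h import *
import cv2
c=manip.get_calibration("scene");P=np.array(c["pose"]);f=240/np.tan(np.radians(c["vfov"]/2));s,r,tp=st()
p,d=manip.snapshot('scene')
im=p[190:300,260:400,::-1].astype(float);im=np.clip((im/255)**.45*255*1.2,0,255).astype(np.uint8)
cv2.imwrite('pics/s5.png',cv2.resize(im,None,fx=5,fy=5,interpolation=2))
for z in(11,5,0,-10,-17,-30):
    q=P[:3,:3].T@(tp+r.apply([0,0,z/1000])-P[:3,3]);u=np.array([c["cx"]+f*q[0]/q[2],c["cy"]+f*q[1]/q[2]])
    print(z,u.round(1),"crop",((u-[260,190])*5).round(),q[2].round(4),d[int(u[1]),int(u[0])])
E
```

```text
11 [328.1 259.9] crop [341. 349.] 1.4761 1.4715196
5 [328.2 258.2] crop [341. 341.] 1.4721 1.467565
0 [328.3 256.9] crop [341. 334.] 1.4689 1.481104
-10 [328.4 254.1] crop [342. 321.] 1.4623 1.4441476
-17 [328.4 252.2] crop [342. 311.] 1.4577 1.438473
-30 [328.6 248.5] crop [343. 293.] 1.4492 1.4393554
```

View pics/s5.png

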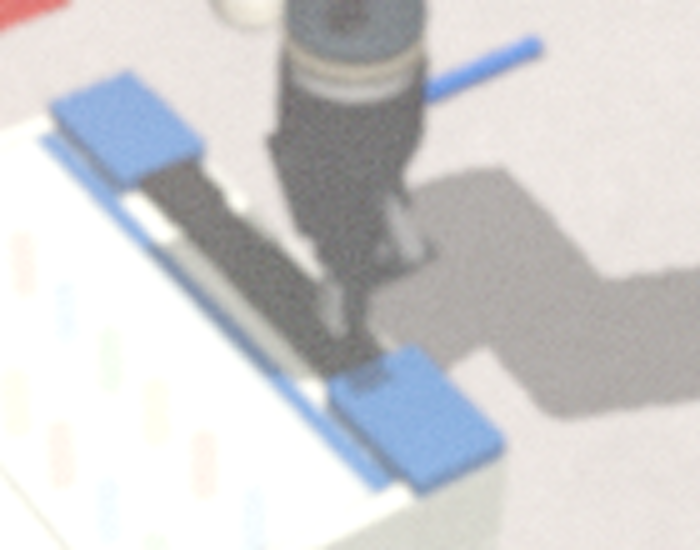

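```bash
python3 - <<'E'
from h import *
p,d=manip.snapshot('wrist');c=manip.get_calibration("wrist");f=240/np.tan(np.radians(c["vfov"]/2));P=np.array(c["pose"]);s,r,tp=st()
def pt(u,v,z):
    a=np.array([u-c["cx"],v-c["cy"]]);rr=np.hypot(*a)+1e-9;th=rr/f
    w=P[:3,:3]@np.array([*(a/rr*np.tan(th)*z),z])+P[:3,3];return r.inv().apply(w-tp)*1000
for v in range(281,290): print(v,[pt(u,v,d[v,u]).round(1).tolist() for u in(313,327,341)])
v=288
for u in range(296,360,2): print(u,pt(u,v,d[v,u]).round(1).tolist(),end=' ')
print();v=300
for u in range(290,366,2): print(u,pt(u,v,d[v,u]).round(1).tolist(),end=' ')
E
```

```text
281 [[4.3, -6.3, 4.8], [4.5, 0.2, 4.2], [4.8, 6.7, 3.6]]
282 [[4.2, -6.3, 3.7], [3.6, 0.2, 5.2], [3.9, 6.7, 4.4]]
283 [[3.5, -6.3, 4.1], [2.9, 0.2, 5.7], [3.4, 6.7, 4.5]]
284 [[11.7, -5.5, -16.4], [11.9, 0.2, -16.7], [11.6, 5.9, -16.1]]
285 [[12.2, -5.4, -18.5], [11.7, 0.2, -17.5], [12.0, 5.8, -18.0]]
286 [[12.3, -5.4, -19.7], [12.0, 0.2, -19.2], [11.7, 5.8, -18.4]]
287 [[11.5, -5.4, -18.8], [12.2, 0.2, -20.6], [11.9, 5.7, -20.0]]
288 [[12.0, -5.3, -21.0], [11.5, 0.2, -20.0], [11.5, 5.7, -19.9]]
289 [[11.5, -5.3, -20.9], [12.0, 0.2, -22.1], [11.7, 5.7, -21.4]]
296 [1.1, -14.3, 3.9] 298 [1.1, -13.3, 3.8] 300 [0.7, -12.5, 4.8] 302 [1.0, -11.5, 4.1] 304 [0.6, -10.6, 5.1] 306 [0.7, -9.6, 4.8] 308 [1.1, -8.7, 3.8] 310 [11.9, -6.5, -20.8] 312 [11.4, -5.8, -19.7] 314 [11.3, -5.0, -19.5] 316 [11.4, -4.2, -19.8] 318 [11.6, -3.4, -20.1] 320 [11.7, -2.6, -20.3] 322 [11.7, -1.8, -20.4] 324 [11.8, -1.0, -20.6] 326 [11.8, -0.2, -20.7] 328 [12.2, 0.6, -21.5] 330 [11.8, 1.4, -20.6] 332 [11.6, 2.2, -20.1] 334 [11.9, 2.9, -20.9] 336 [11.8, 3.7, -20.7] 338 [11.7, 4.5, -20.4] 340 [11.5, 5.3, -19.9] 342 
[... 366 characters left out ...]
 -22.6] 306 [7.9, -8.1, -23.4] 308 [7.7, -7.3, -23.1] 310 [11.6, -6.1, -31.2] 312 [11.4, -5.4, -30.7] 314 [12.0, -4.6, -32.2] 316 [11.7, -3.9, -31.5] 318 [11.9, -3.1, -31.8] 320 [11.6, -2.4, -31.2] 322 [12.0, -1.7, -32.0] 324 [11.8, -0.9, -31.7] 326 [12.0, -0.2, -32.0] 328 [11.5, 0.5, -31.1] 330 [12.1, 1.3, -32.3] 332 [12.0, 2.0, -32.1] 334 [11.6, 2.7, -31.3] 336 [11.8, 3.5, -31.6] 338 [12.4, 4.2, -32.9] 340 [11.3, 5.0, -30.6] 342 [12.0, 5.6, -32.1] 344 [11.7, 6.4, -31.6] 346 [7.6, 7.7, -22.8] 348 [7.4, 8.5, -22.5] 350 [8.1, 9.1, -24.0] 352 [7.7, 10.0, -23.2] 354 [7.8, 10.8, -23.3] 356 [7.6, 11.6, -22.9] 358 [7.5, 12.4, -22.9] 360 [-5.0, 15.8, 3.4] 362 [-5.5, 16.9, 4.5] 364 [-5.3, 17.8, 3.9]
```

The wrist depth disagrees with the data sheet. The visible fingertips end about 16 mm behind the TCP, not 11 mm ahead, so they are still about 20 mm above the edge. I'll go down in small steps and watch the force.

Call:
move_arm:
  deltas:
    - [0,0,0.006,0,0]
    - [0,0,0.012,0,0]
    - [0,0,0.018,0,0]
    - [0,0,0.024,0,0]
    - [0,0,0.03,0,0]
    - [0,0,0.033,0,0]
    - [0,0,0.035,0,0]
    - [0,0,0.035,0,0]

```text
t: 8.03
tcp_pos: [0.5739, 0.1104, 0.1211]
tool_rot: [0.999, 0.046, -0.0, -0.0]
force: [0.3, 0.4, -0.4]
finger_gap: -0.004
```

```bash
python3 - <<'E'
from h import *
import cv2
plan(.08,0,.002)
p,d=manip.snapshot('wrist');c=manip.get_calibration("wrist");f=240/np.tan(np.radians(c["vfov"]/2));P=np.array(c["pose"]);s,r,tp=st()
def pt(u,v,z):
    a=np.array([u-c["cx"],v-c["cy"]]);rr=np.hypot(*a)+1e-9;th=rr/f
    w=P[:3,:3]@np.array([*(a/rr*np.tan(th)*z),z])+P[:3,3];return r.inv().apply(w-tp)*1000
for v in range(240,292,3): print(v,[pt(u,v,d[v,u]).round(1).tolist() for u in(313,327,341)])
cv2.imwrite('pics/w6.png',p[:,:,::-1])
E
```

```text
t 8.03 tip local mm [  2.61  80.   -19.87] F cooler [ 0.39  0.41 -0.41] gap -0.004
target [0.5733 0.1103 0.141 ] delta [-0.0015  0.     -0.0497] twist 0.001 tilt [-5.e-04  0.e+00 -1.e+00]
240 [[24.6, -6.0, 3.2], [24.5, 0.2, 3.6], [24.3, 6.5, 4.2]]
243 [[22.7, -6.1, 5.0], [23.0, 0.2, 4.1], [22.7, 6.5, 4.8]]
246 [[21.3, -6.1, 4.8], [21.1, 0.2, 5.5], [21.2, 6.6, 5.1]]
249 [[19.9, -6.1, 4.8], [20.1, 0.2, 4.1], [20.3, 6.5, 3.5]]
252 [[18.9, -6.1, 3.7], [18.7, 0.2, 4.2], [18.7, 6.5, 4.1]]
255 [[17.4, -6.1, 3.7], [16.8, 0.2, 5.5], [17.2, 6.6, 4.3]]
258 [[17.6, -5.9, -1.0], [17.9, 0.2, -1.8], [17.9, 6.3, -1.8]]
261 [[17.1, -5.9, -3.6], [17.2, 0.2, -3.8], [17.4, 6.2, -4.4]]
264 [[17.2, -5.7, -7.5], [17.3, 0.2, -7.8], [17.3, 6.1, -7.9]]
267 [[16.3, -5.7, -8.9], [16.6, 0.2, -9.8], [17.1, 6.0, -10.9]]
270 [[15.7, -5.6, -10.7], [15.4, 0.2, -10.0], [15.1, 6.1, -9.2]]
273 [[14.2, -5.7, -10.3], [13.6, 0.2, -9.0], [13.8, 6.1, -9.5]]
276 [[12.4, -5.7, -9.3], [12.6, 0.2, -9.7], [12.6, 6.1, -9.9]]
279 [[11.9, -5.7, -11.5], [11.0, 0.2, -9.3], [11.4, 6.1, -10.3]]
282 [[9.6, -5.8, -9.2], [9.7, 0.2, -9.5], [9.8, 6.1, -9.7]]
285 [[11.4, -5.5, -16.6], [12.1, 0.2, -18.4], [11.9, 5.8, -17.8]]
288 [[11.0, -5.4, -18.8], [11.6, 0.2, -20.1], [11.9, 5.7, -20.8]]
291 [[12.1, -5.3, -24.1], [11.6, 0.2, -23.0], [11.9, 5.6, -23.7]]
```

View pics/w6.png

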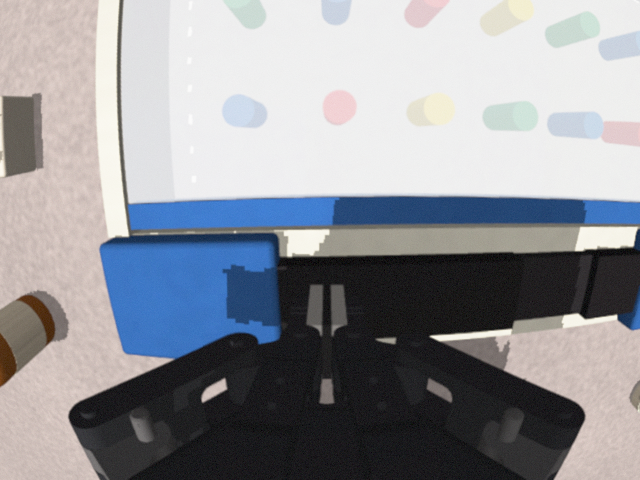

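Call:
move_arm:
  deltas:
    - [0,0,0.004,0,0]
    - [0,0,0.008,0,0]
    - [0,0,0.011,0,0]
    - [0,0,0.013,0,0]
    - [0,0,0.014,0,0]
    - [0,0,0.015,0,0]
    - [0,0,0.015,0,0]
    - [0,0,0.015,0,0]

```text
t: 8.75
tcp_pos: [0.5743, 0.1104, 0.1181]
tool_rot: [0.999, 0.047, 0.001, 0.0]
force: [-3.6, -0.6, 15.6]
finger_gap: -0.001
```

```bash
sed -i 's/\.011/TO/g; s/^YAW/TO=-.0163\nYAW/' h.py; python3 -c "
from h import *
plan(.08,0,.002)"
```

```text
t 8.75 tip local mm [ 2.99 79.97  4.41] F cooler [-3.59 -0.27 15.57] gap -0.001
target [0.5733 0.1103 0.1137] delta [-0.0025 -0.0001  0.011 ] twist 0.002 tilt [ 1.4e-03 -2.0e-04 -1.0e+00]
```

Contact: 15.6 N at TCP z = 0.118, so the tips are really about 12 mm behind the TCP. I'll ease off to a light force, then sweep.

Call:
move_arm:
  deltas:
    - [0,0,-0.002,0,0]
    - [0,0,-0.004,0,0]
    - [0,0,-0.005,0,0]
    - [0,0,-0.005,0,0]
    - [0,0,-0.005,0,0]
    - [0,0,-0.005,0,0]
    - [0,0,-0.005,0,0]
    - [0,0,-0.005,0,0]

```text
t: 9.42
tcp_pos: [0.5743, 0.1104, 0.1181]
tool_rot: [0.999, 0.046, 0.0, 0.0]
force: [-2.5, -0.5, 7.4]
finger_gap: -0.003
```

```bash
sed -i 's/TO=-.0163/TO=-.0117/' h.py; python3 -c "
from h import *
plan(.08,0,.002)
import cv2
p,d=manip.snapshot('scene')
im=p[190:300,260:400,::-1].astype(float);im=np.clip((im/255)**.45*255*1.2,0,255).astype(np.uint8)
cv2.imwrite('pics/s7.png',cv2.resize(im,None,fx=5,fy=5,interpolation=2))"
```

```text
t 9.42 tip local mm [ 2.96 79.98 -0.15] F cooler [-2.56 -0.26  7.42] gap -0.003
target [0.5733 0.1103 0.1183] delta [-0.0024 -0.0001 -0.0004] twist 0.001 tilt [ 5.e-04 -1.e-04 -1.e+00]
```

View pics/s7.png

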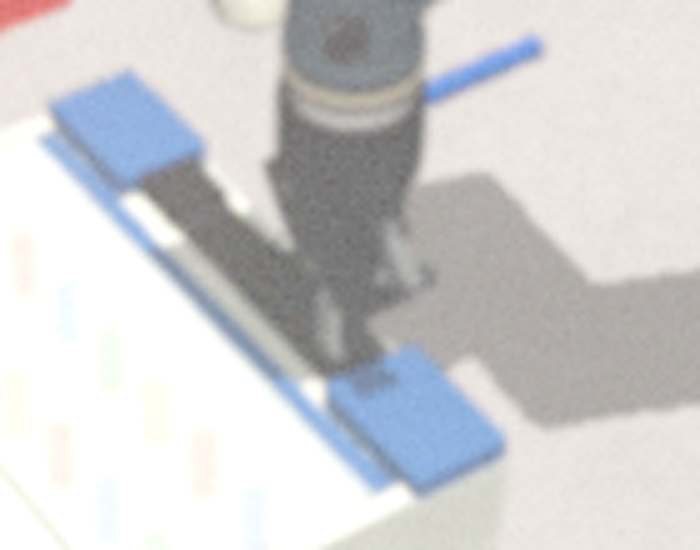

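Call:
move_arm:
  deltas:
    - [0,0.008,-0.001,0,0]
    - [0,0.018,-0.002,0,0]
    - [0,0.028,-0.002,0,0]
    - [0,0.038,-0.002,0,0]
    - [0,0.048,-0.002,0,0]
    - [0,0.058,-0.002,0,0]
    - [0,0.068,-0.002,0,0]
    - [0,0.075,-0.002,0,0]

```text
t: 10.13
tcp_pos: [0.577, 0.08, 0.1182]
tool_rot: [0.999, 0.046, 0.0, -0.0]
force: [-0.9, 2.5, 3.9]
finger_gap: 0.002
```

```bash
python3 -c "
from h import *
plan(0,0,.003)"
```

```text
t 10.13 tip local mm [ 2.82 49.46 -0.09] F cooler [-0.67  2.55  3.91] gap 0.002
target [0.5817 0.0308 0.1183] delta [ 0.0004  0.1236 -0.0002] twist 0.0 tilt [ 0.e+00  1.e-04 -1.e+00]
```

Sweeping in contact: 3.9 N normal, 2.5 N friction. Continuing.

Call:
move_arm:
  deltas:
    - [0,0.01,0,0,0]
    - [0,0.02,0,0,0]
    - [0,0.03,0,0,0]
    - [0,0.04,0,0,0]
    - [0,0.05,0,0,0]
    - [0,0.06,0,0,0]
    - [0,0.07,0,0,0]
    - [0,0.08,0,0,0]

```text
t: 10.8
tcp_pos: [0.5798, 0.0483, 0.1182]
tool_rot: [0.999, 0.046, -0.0, -0.0]
force: [-0.4, 2.6, 4.9]
finger_gap: -0.003
```

```bash
python3 -c "
from h import *
plan(0,0,.003)"
```

```text
t 10.8 tip local mm [ 2.76 17.6  -0.1 ] F cooler [-0.2   2.66  4.9 ] gap -0.003
target [0.5817 0.0308 0.1183] delta [ 0.0006  0.044  -0.0003] twist 0.001 tilt [-1.e-04  0.e+00 -1.e+00]
```

Next to ly≈-7.

Call:
move_arm:
  deltas:
    - [0,0.008,0,0,0]
    - [0,0.016,0,0,0]
    - [0,0.024,0,0,0]
    - [0,0.032,0,0,0]
    - [0,0.04,0,0,0]
    - [0,0.047,0,0,0]
    - [0,0.054,0,0,0]
    - [0,0.06,0,0,0]

```text
t: 11.47
tcp_pos: [0.582, 0.0245, 0.1182]
tool_rot: [0.999, 0.046, -0.0, -0.0]
force: [0.5, 2.3, 3.6]
finger_gap: -0.0
```

```bash
python3 -c "
from h import *
plan(-.035,0,.003)"
```

```text
t 11.47 tip local mm [ 2.78 -6.3  -0.1 ] F cooler [0.71 2.28 3.59] gap -0.0
target [ 0.5849 -0.0041  0.1183] delta [ 0.0005  0.0717 -0.0002] twist 0.001 tilt [-1.e-04  0.e+00 -1.e+00]
```

Slow part: 16 mm at 2 mm per row.

Call:
move_arm:
  deltas:
    - [0,0.005,0,0,0]
    - [0,0.01,0,0,0]
    - [0,0.015,0,0,0]
    - [0,0.02,0,0,0]
    - [0,0.025,0,0,0]
    - [0,0.03,0,0,0]
    - [0,0.035,0,0,0]
    - [0,0.04,0,0,0]

```text
t: 12.13
tcp_pos: [0.5833, 0.0081, 0.1177]
tool_rot: [0.999, 0.047, -0.0, 0.0]
force: [-0.3, -0.6, -0.3]
finger_gap: -0.002
```

```bash
python3 -c "
from h import *
plan(-.035,0,.003)"
```

```text
t 12.13 tip local mm [  2.48 -22.7   -0.57] F cooler [-0.33 -0.61 -0.29] gap -0.002
target [ 0.5849 -0.0041  0.1183] delta [ 0.0013  0.0307 -0.0014] twist 0.002 tilt [-9.e-04 -8.e-04 -1.e+00]
```

The force vanished and the tip dropped, so the fingertips are over the notch. I'll move to its centre and check.

Call:
move_arm:
  deltas:
    - [0,0.005,0,0,0]
    - [0,0.01,0,0,0]
    - [0,0.015,0,0,0]
    - [0,0.02,0,0,0]
    - [0,0.025,0,0,0]
    - [0,0.028,0,0,0]
    - [0,0.028,0,0,0]
    - [0,0.028,0,0,0]

```text
t: 12.8
tcp_pos: [0.5846, -0.0024, 0.1182]
tool_rot: [0.999, 0.046, 0.0, -0.0]
force: [-0.1, 0.2, 0.6]
finger_gap: 0.006
```

```bash
python3 -c "
from h import *
plan(-.035,0,.003)
import cv2
p,d=manip.snapshot('wrist')
im=p[220:340,240:410,::-1].astype(float);im=np.clip((im/255)**.45*255*1.2,0,255).astype(np.uint8)
cv2.imwrite('pics/w8.png',cv2.resize(im,None,fx=4.5,fy=4.5,interpolation=2))"
```

```text
t 12.8 tip local mm [  2.83 -33.27  -0.06] F cooler [-0.09  0.17  0.64] gap 0.006
target [ 0.5849 -0.0041  0.1183] delta [ 0.0004  0.0043 -0.0002] twist 0.001 tilt [ 0.e+00  1.e-04 -1.e+00]
```

View pics/w8.png

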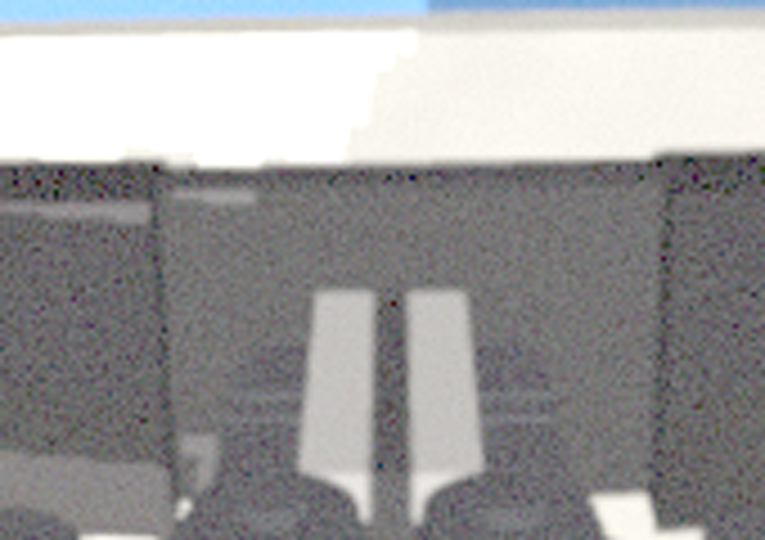

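```bash
python3 - <<'E'
from h import *
p,d=manip.snapshot('wrist');c=manip.get_calibration("wrist");f=240/np.tan(np.radians(c["vfov"]/2));P=np.array(c["pose"]);s,r,tp=st()
def pt(u,v,z):
    a=np.array([u-c["cx"],v-c["cy"]]);rr=np.hypot(*a)+1e-9;th=rr/f
    w=P[:3,:3]@np.array([*(a/rr*np.tan(th)*z),z])+P[:3,3];return r.inv().apply(w-tp)*1000
for u,v in[(90,425),(150,385),(240,345),(270,370),(300,340),(350,340),(400,345),(560,410),(325,390),(285,335),(365,335),(320,315)]: print(u,v,pt(u,v,d[v,u]).round(1))
for v in range(255,290,3): print(v,pt(313,v,d[v,313]).round(1))
E
```

```text
90 425 [  13.3  -52.8 -105.6]
150 385 [ 13.  -44.4 -87.5]
240 345 [ 12.8 -25.1 -65.1]
270 370 [ 18.7 -13.2 -84.9]
300 340 [ 12.5  -7.9 -61. ]
350 340 [ 12.6   6.9 -61.1]
400 345 [ 12.9  21.2 -65.1]
560 410 [  14.    53.9 -101.4]
325 390 [-152.3   -1.6  116.8]
285 335 [ 12.8 -12.5 -58.8]
365 335 [ 12.7  11.6 -58.6]
320 315 [ 11.7  -2.2 -43.3]
255 [18.1 -6.   1.8]
258 [18.4 -5.8 -3.3]
261 [18.  -5.8 -5.9]
264 [16.7 -5.8 -6.3]
267 [15.6 -5.8 -7. ]
270 [14.3 -5.8 -7.2]
273 [12.3 -5.8 -5.6]
276 [11.3 -5.8 -6.4]
279 [ 9.9 -5.8 -6.6]
282 [ 8.6 -5.9 -6.9]
285 [ 11.7  -5.5 -17.4]
288 [ 11.5  -5.4 -20. ]
```

Call:
move_arm:
  deltas:
    - [0,0.005,0.004,0,0]
    - [0,0.005,0.008,0,0]
    - [0,0.005,0.012,0,0]
    - [0,0.005,0.016,0,0]
    - [0,0.005,0.02,0,0]
    - [0,0.005,0.024,0,0]
    - [0,0.005,0.028,0,0]
    - [0,0.005,0.032,0,0]

```text
t: 13.57
tcp_pos: [0.5848, -0.0043, 0.1063]
tool_rot: [0.999, 0.046, 0.0, 0.0]
force: [-1.4, -0.1, 7.1]
finger_gap: -0.0
```

```bash
python3 -c "
from h import *
plan(-.035,-.012,.003)"
```

```text
t 13.57 tip local mm [  2.83 -35.21 -11.97] F cooler [-1.42  0.04  7.14] gap -0.0
target [ 0.5849 -0.0041  0.1063] delta [ 0.0004 -0.0005  0.0001] twist 0.002 tilt [ 2.e-04 -2.e-04 -1.e+00]
```

Call:
move_arm:
  deltas:
    - [0,0,0.003,0,0]
    - [0,0,0.006,0,0]
    - [0,0,0.009,0,0]
    - [0,0,0.01,0,0]
    - [0,0,0.01,0,0]
    - [0,0,0.01,0,0]
    - [0,0,0.01,0,0]
    - [0,0,0.01,0,0]

```text
t: 14.23
tcp_pos: [0.5848, -0.0043, 0.1059]
tool_rot: [0.999, 0.047, 0.001, 0.0]
force: [-7.9, 0.9, 27.1]
finger_gap: 0.003
```

```bash
python3 -c "
from h import *
plan(-.035,-.012,.003)
import cv2
p,d=manip.snapshot('wrist');cv2.imwrite('pics/w9.png',p[:,:,::-1])"
```

```text
t 14.23 tip local mm [  2.87 -35.22 -12.35] F cooler [-7.77  1.6  27.05] gap 0.003
target [ 0.5849 -0.0041  0.1063] delta [ 0.0003 -0.0005 -0.0009] twist 0.002 tilt [ 1.5e-03 -8.0e-04 -1.0e+00]
```

View pics/w9.png

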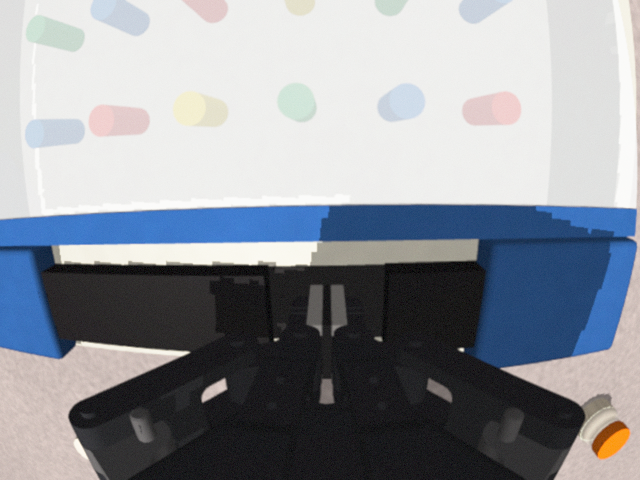

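The key is hard against its stop: 27 N, 12.2 mm below the trim contact height. The bar looks raised. I'll retract straight up.

Call:
move_arm:
  deltas:
    - [0,0,-0.01,0,0]
    - [0,0,-0.02,0,0]
    - [0,0,-0.04,0,0]
    - [0,0,-0.07,0,0]
    - [0,0,-0.12,0,0]
    - [0,0,-0.18,0,0]
    - [0,0,-0.25,0,0]
    - [0,0,-0.3,0,0]

```text
t: 14.95
tcp_pos: [0.5853, -0.0044, 0.2232]
tool_rot: [0.999, 0.046, 0.001, 0.0]
force: [0.6, -0.5, 0.4]
finger_gap: -0.002
```

Call:
move_arm:
  deltas:
    - [-0.05,0,0,0,0]
    - [-0.1,0,0,0,0]
    - [-0.15,0,0,0,0]
    - [-0.2,0,0,0,0]
    - [-0.24,0,0,0,0]
    - [-0.26,0,0,0,0]
    - [-0.26,0,0,0,0]
    - [-0.26,0,0,0,0]

```text
t: 15.62
tcp_pos: [0.4819, -0.0141, 0.2216]
tool_rot: [0.999, 0.046, 0.001, 0.0]
force: [0.9, -0.3, -0.3]
finger_gap: 0.002
```

```bash
python3 - <<'E'
from h import *
import cv2
plan(0,.1)
p,dw=manip.snapshot('wrist');cv2.imwrite('pics/w10.png',p[:,:,::-1])
p,d=manip.snapshot('scene');cv2.imwrite('pics/s10.png',p[:,:,::-1])
p,d=manip.snapshot('top');cv2.imwrite('pics/t10.png',p[:,:,::-1])
c=manip.get_calibration("wrist");f=240/np.tan(np.radians(c["vfov"]/2));P=np.array(c["pose"])
def pt(u,v,z):
    a=np.array([u-c["cx"],v-c["cy"]]);rr=np.hypot(*a)+1e-9;th=rr/f
    return (C.inv().apply(P[:3,:3]@np.array([*(a/rr*np.tan(th)*z),z])+P[:3,3]-MID)*1000)
for v in range(60,260,5): print(v,*[pt(u,v,np.median(dw[v-1:v+2,u-2:u+3])).round(1) for u in(250,380)])
E
```

```text
t 15.62 tip local mm [-100.45  -35.5   103.3 ] F cooler [ 0.87 -0.36 -0.32] gap 0.002
target [0.5787 0.0305 0.2183] delta [ 0.2511 -0.0887  0.0085] twist 0.0 tilt [ 1.2e-03 -1.0e-04 -1.0e+00]
60 [ 26.1  17.5 -13.2] [ 22.3 -70.9   0.2]
65 [19.6 14.7  0.8] [ 18.6 -70.7   1.4]
70 [16.1 14.6  1. ] [ 15.3 -70.8   0.4]
75 [12.7 14.7  0.6] [ 11.7 -70.7   1.2]
80 [ 9.3 14.7  0.5] [  8.4 -70.8   0.8]
85 [ 5.8 14.6  0.7] [  4.9 -70.7   1.2]
90 [ 2.4 14.7  0.6] [  1.6 -70.7   1.1]
95 [-1.  14.7  0.7] [ -1.8 -70.8   0.7]
100 [-4.4 14.7  0.9] [ -5.2 -70.8   0.6]
105 [-7.8 14.7  1. ] [ -8.5 -70.8   0.5]
110 [-11.2  14.7   0.8] [-11.9 -70.8   1. ]
115 [-14.4  15.5  -2.7] [-14.4 -72.9 -13.4]
120 [-17.3  17.6 -12.8] [-18.  -72.9 -13.2]
125 [-20.8  17.7 -13.2] [-21.5 -72.9 -12.9]
130 [-24.4  17.8 -13.1] [-24.7 -76.  -34.6]
135 [ -27.4   41.6 -128.9] [ -28.2  -89.7 -129.4]
140 [ -32.5   41.8 -129.4] [ -33.3  -89.8 -129.3]
145 [ -37.6   41.9 -129.3] [ -38.4  -89.8 -129. ]
150 [ -42.7   41.9 -128.7] [ -43.5  -89.9 -129. ]
155 [ -47.9   42.  -128.9] [ -48.6  -89.9 -128.7]
160 [ -53.    42.3 -129.3] [ -53.
[... 266 characters left out ...]

190 [ -84.2   43.4 -129.4] [ -84.7  -90.8 -129.1]
195 [ -89.4   43.5 -129.1] [ -89.8  -90.9 -128.8]
200 [ -94.8   43.9 -129.9] [ -95.1  -91.  -128.9]
205 [ -99.9   43.9 -128.8] [-100.4  -91.2 -129.1]
210 [-105.3   44.2 -129.1] [-105.7  -91.4 -129.3]
215 [-110.7   44.5 -129.2] [-111.   -91.6 -129.1]
220 [-116.1   44.8 -129.2] [-116.4  -91.8 -129.3]
225 [-121.5   45.  -129.1] [-121.7  -91.9 -128.7]
230 [-127.    45.4 -129.4] [-127.1  -92.1 -128.9]
235 [-132.4   45.6 -128.8] [-132.6  -92.3 -128.9]
240 [-138.    46.  -129.1] [-138.2  -92.6 -129.3]
245 [-143.6   46.3 -129. ] [-143.8  -92.8 -129.3]
250 [-149.3   46.7 -129.4] [-149.3  -93.  -129.1]
255 [-154.9   47.  -129.2] [-155.   -93.2 -129.2]
```

View pics/w10.png

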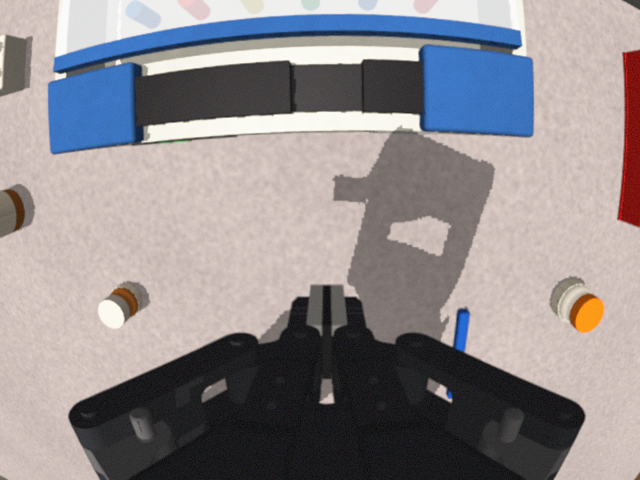

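View pics/s10.png

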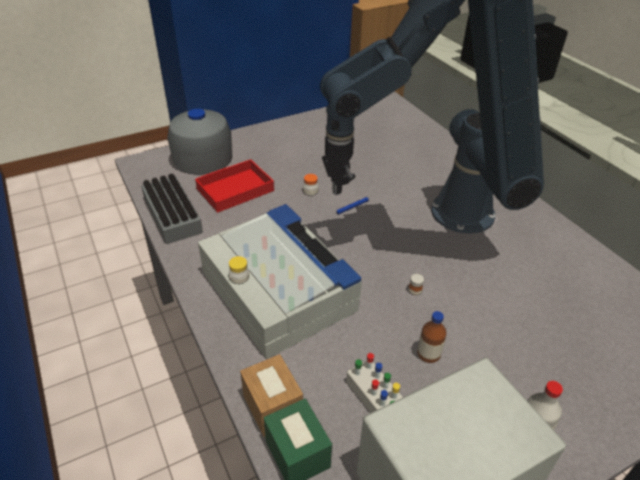

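View pics/t10.png

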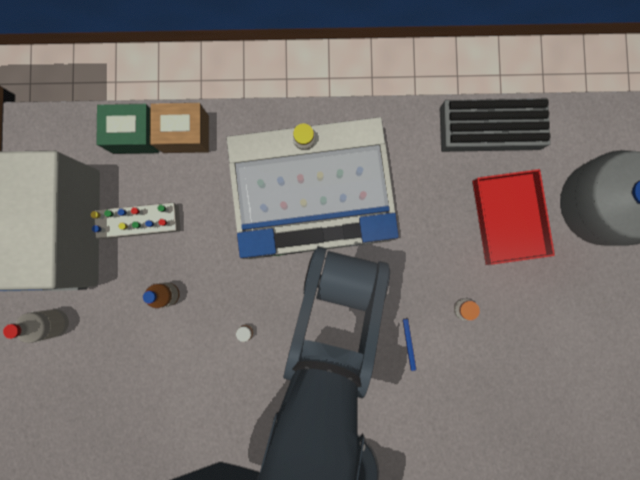

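```bash
python3 - <<'E'
from h import *
p,dw=manip.snapshot('wrist')
c=manip.get_calibration("wrist");f=240/np.tan(np.radians(c["vfov"]/2));P=np.array(c["pose"])
def pt(u,v,z):
    a=np.array([u-c["cx"],v-c["cy"]]);rr=np.hypot(*a)+1e-9;th=rr/f
    return (C.inv().apply(P[:3,:3]@np.array([*(a/rr*np.tan(th)*z),z])+P[:3,3]-MID)*1000)
for n,us,vs in[("bar",range(200,440,8),range(24,30)),("key",range(300,356),range(75,105)),("trimL",range(180,280),range(80,100)),("trimR",range(372,415),range(75,100))]:
    w=np.array([pt(u,v,dw[v,u]) for u in us for v in vs]);print(n,np.median(w,0).round(2))
plan(0,.1)
E
```

```text
bar [ 43.11 -29.1   11.48]
key [  2.33 -36.02 -11.17]
trimL [ 3.54 28.54  0.85]
trimR [  3.76 -79.33   0.79]
t 15.82 tip local mm [-100.    -35.52  103.11] F cooler [0.44 0.18 0.66] gap -0.0
target [0.5787 0.0305 0.2183] delta [ 0.2501 -0.0886  0.008 ] twist 0.002 tilt [ 9.e-04 -2.e-04 -1.e+00]
```

```bash
python3 -c "
from station import manip
print(manip.sign_off())"
```

```text
the job is handed in; nothing more can be done
None
```

The key is pressed fully down, the lid has popped up, and the hand is clear. I handed the job in at about 16 s.

**What I did:** I put the closed fingertips on the left end of the edge and swept right at about 4 N. At y ≈ -20 mm the contact force vanished. I centred the fingertips in the notch at y ≈ -35 mm and pressed until they met the stop at 27 N. Then I lifted straight up and backed off.

**Last checks:**
- **Key:** depth puts it 12.0 mm below the trim, which is fully down.
- **Lid:** its front bar is about 10.6 mm above the trim. That is roughly 19 mm higher than shut, against 20 mm specified.
- **Bystanders:** the bottle, jars, marker, rack and tray look unmoved in the before and after pictures.
- **Contact:** the final force reading was only noise, with the hand about 100 mm clear of the edge.

**What disagreed:**
- **Fingertip position:** the fingertips made contact about 12 mm behind the TCP, not 11 mm ahead as stated. Wrist depth suggested 16 mm behind. Because of this the first touch was firmer than planned, 15.6 N, which I eased off before sweeping.
- **Edge centre line:** the wrist and top cameras differed by about 4 mm in x, and I aimed between the two.

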